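# Seat the flat-sided monitor neck in its slotted foot

### The arm

A 6-joint arm with a two-finger parallel gripper is mounted at the origin on the work surface. World frame = base frame: x ahead of the robot, y to its left, z up, the work surface at z = 0. Lengths are in m, angles in degrees, forces in N, time in s.
With the tool pointing down it reaches from about 0.375 to 0.75 m from the base axis. Payload 9 kg.
Tool frame: the origin (TCP) lies where the fingers leave the gripper's body, on its centre line; the fingertips stand 73 mm ahead of it and the grasp point (between the pads) lies 54 mm ahead of it (robot.tip_reach is the distance from the TCP to the fingertips, in m); z points along the fingers, y is the direction in which the jaws open and shut (so a half turn about z gives the same grasp; the last joint's range is limited). The gripper opens to 85 mm and grips with 20 to 120 N. Pads are 22 mm wide; open, the fingers measure 114 mm over their backs; the gripper's body (76 mm by 85 mm) begins 54 mm behind the grasp point. The pads swing forward as they close: fully open they stand 13 mm farther back than shut.
Start: joints at [-85.755, 5.964, 5.575, 89.605, 0, 77.527], TCP at [0.173, -0.575, 0.304] pointing down, gripper open.
Joint ranges: [-171.21, 171.21], [-48.23, 106.86], [-62.78, 66.21], [-105.2, 120.99], [-86.42, 89.51], [-180, 180]. Speed limits (degrees/s): [127.2, 127.2, 147.25, 180, 180, 180].

### API

Orientations are given as [roll, pitch, yaw] about the fixed x, y, z axes, in that order (R = Rz(yaw) Ry(pitch) Rx(roll)).
In Python, from plant import robot gives the robot as it stands. Calls block until the motion is done:
- robot.move_pose(position, orientation): joint-space move of the TCP to a pose.
- robot.line_to(position, vel=0.15, rotation=None, guard=None): straight line of the TCP; rotation=None keeps the orientation; vel is the mean speed in m/s. With guard (N) it stops when the force on the tool has changed by that much, and returns True; else False.
- robot.goto_joints(angles): joint-space move.
- robot.set_gripper(opening): finger opening in m; the grip force is fixed at half the most; returns when the fingers have stopped.
- robot.pause(seconds).
- robot.ik(position, orientation): joint angles nearest the present ones, or None.
- robot.observe(): the state.
- robot.grab_frame(name): name is "side" or "top" or "wrist"; returns the picture (400x640x3 uint8, blue, green, red); there is no depth.
- robot.get_calibration(name): a dict with "vertical_fov" (degrees; the focal length in pixels is half the picture's height over the tangent of half this angle, whatever the lens; pixels are square), "cx", "cy" (the principal point, pixels), "rvec" (rotation vector, rad) and "tvec" (3), from world to camera coordinates, as OpenCV has them. Camera axes: x right, y down, z forward; pixel columns grow to the right and rows downward; lengths in m; the calibration is good to about 2 mm. A picture is of the moment at which its call begins: read the wrist's pose just before it. get_calibration takes no time and is no camera call; for the wrist camera it gives the pose at the moment of the call.
A pose or a line that the arm cannot do raises robot.IKError and nothing moves.
- robot.job_done(): hands the job in, once; it reports no verdict.
The state is a dict: "time": time; "q": joint angles; "qvel": joint speeds; "joint_torque": joint torques, N m; "tool_pos": TCP position; "tcp_rot": TCP orientation; "ft_force": force on the tool from outside, world axes, zero at the start; "torque": the same for the moment, N m; "gripper_width": finger opening in m.
Only numpy, scipy, OpenCV 4.12 (cv2) and the standard library are available. Lean on these libraries where they do the work, as an engineer would, in place of code of your own. Each camera call takes 0.05 s, during which the arm holds its last target. There are 200 camera calls.

### The job

Assemble the monitor stand: pick up the upright neck with the flat-sided foot end, turn it until its tongue lines up with the long slot in the slotted stand foot, and lower it in, without dropping it, until its collar sits down on the socket, then let go. Leave the round neck standing where it is.

Things in the scene. Friction and masses are not known exactly. Their poses are not given: they have to be found in the camera images.
- flat_neck_grip (a point): Loose flat-sided neck, upright, 100 mm tall, 0.35 kg. Upwards: steel tongue 64 x 26 mm, 30 high; black collar 98 x 60, 8 thick; aluminium upper neck 56 x 28, 62 high, round ends, gripped across its flats (28). Point: on the axis, mid upper neck, 69 mm above the underside, 39 above the collar's underside, 31 below the top. x along the long side of all three, y across the flats, z up. Fits either way round.
- slot_foot_socket (a point): Slotted foot, fixed: black plate 200 x 170 x 10 mm, on it an aluminium block 124 x 84, 36 high, with a rectangular slot 78 x 42, 36 deep. Point: centre of the slot's mouth on the block's top, 46 mm above the desk. x along the slot, y across, z up. The tongue has 7 mm play each side; turn it to within 10 degrees. Home, the collar rests on the block and the neck's point is 39 mm above this one.
- round_neck_grip (a point): Round neck, a bystander: loose, upright, 100 mm tall; round tongue 50 mm across, black collar 80, aluminium upper neck 40. Point: on its axis, 69 mm above its underside. Too thick for the slot; leave it alone.
- round_foot: The other stand foot, a fixed bystander of the same size and materials, but its block has a round hole 58 mm across. Origin: centre of its underside. The two feet may stand on either side.
There are look-alikes about, which are no part of the job. What is shaped like the part that bears flat_neck_grip but purple is not meant. What is shaped like the part that bears round_neck_grip but yellow is not meant.

How it is judged (in metres and radians):
On the way:
1. the neck is lowered into the slot in the fingers: its tongue is at least 6 mm into the slot while the fingers still hold it (contact force between the fingers and flat_neck above 1 N and z of flat_neck_grip in the frame of slot_foot_socket below 0.063 m and horizontal distance between flat_neck_grip and slot_foot_socket below 0.016 m and angle between the x axis of flat_neck_grip and the x axis of slot_foot_socket, either way round below 0.32 rad), for 0.1 s.
At the end, for the whole second after the job is handed in: The flat-sided neck stands upright (within 6 degrees) in the slotted foot, collar down on the socket (its point 32 to 44 mm above the slot's mouth), within 16 mm of the slot's centre and 18 degrees of its direction; the round neck stands upright within 40 mm of where it began (z of flat_neck_grip in the frame of slot_foot_socket between 0.032 and 0.044 m and horizontal distance between flat_neck_grip and slot_foot_socket below 0.016 m and angle between the x axis of flat_neck_grip and the x axis of slot_foot_socket, either way round below 0.32 rad and angle between flat_neck_grip's own z axis and vertical below 0.1 rad and distance of round_neck_grip from where it was at the start of the episode below 0.04 m and angle between round_neck_grip's own z axis and vertical below 0.15 rad); the robot touches nothing.
It fails at once if the round neck is knocked over or carried off (tilted by over 30 degrees or moved by more than 60 mm) (angle between round_neck_grip's own z axis and vertical above 0.52 rad or distance of round_neck_grip from where it was at the start of the episode above 0.06 m).
It also fails if it takes over 35 s, if anything falls off the work surface, if the arm or the gripper's body presses on something with over 40 N, if the wrist force passes 120 N, or if a joint passes its speed limit or range.

## Working session

There is one attempt and no reset: what is moved stays moved. The work goes in short steps, each a Python script; the robot and the scene stay as the last script left them, time stands still between calls to the robot, and variables do not carry over. Pictures are saved under pics/ and viewed, about 8 in all and at most 12, crops included, and the job is handed in when it is done.

```bash
mkdir -p pics; python3 - <<'E'
from plant import robot
import cv2
for n in("top","side"):
    cv2.imwrite(f"pics/{n}0.png",robot.grab_frame(n))
    print(n,robot.get_calibration(n))
E
```

```text
top {'vertical_fov': 53.60966792778554, 'cx': 323.8514268238272, 'cy': 195.84334792269024, 'rvec': array([ 2.16969663, -2.17550681,  0.09523692]), 'tvec': array([-0.02062846,  0.53363471,  1.04313853])}
side {'vertical_fov': 52.86601930736184, 'cx': 324.5575984903388, 'cy': 195.99949083393435, 'rvec': array([ 0.54433598, -2.63109974,  1.23411133]), 'tvec': array([0.47706705, 0.22883476, 0.888504  ])}
```

View pics/top0.png

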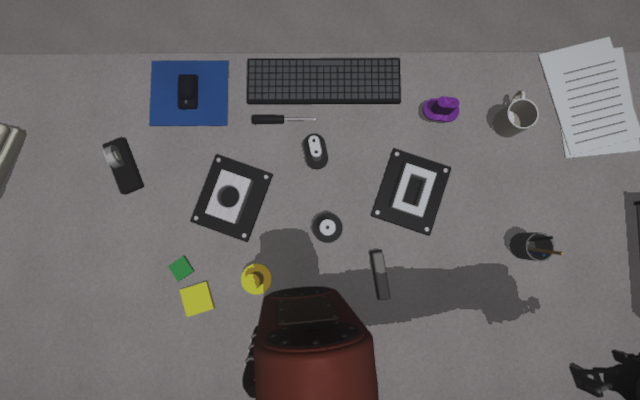

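View pics/side0.png

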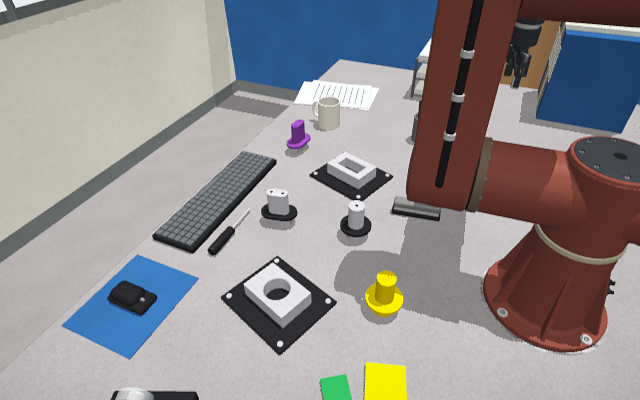

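The top view shows the flat neck at about (315,150), the round neck at (327,227), the slotted foot at (411,191) and the round foot at (231,197). The side view agrees. Next I'll measure from the top view.

```bash
cat > h.py <<'E'
import numpy as np, cv2
def ray(cal,uv,z,h=400):
    f=h/2/np.tan(np.radians(cal["vertical_fov"])/2)
    R=cv2.Rodrigues(np.array(cal["rvec"]))[0]; c=-R.T@np.array(cal["tvec"])
    uv=np.atleast_2d(uv).astype(float)
    d=np.c_[(uv[:,0]-cal["cx"])/f,(uv[:,1]-cal["cy"])/f,np.ones(len(uv))]@R
    return c+d*((z-c[2])/d[:,2])[:,None]
def proj(cal,p,h=400):
    f=h/2/np.tan(np.radians(cal["vertical_fov"])/2)
    K=np.array([[f,0,cal["cx"]],[0,f,cal["cy"]],[0,0,1]])
    return cv2.projectPoints(np.atleast_2d(p).astype(float),np.array(cal["rvec"]),np.array(cal["tvec"]),K,None)[0][:,0]
def rect(cal,cnt,z):
    """min-area rect of a contour cast on plane z: centre, long, short, long-axis yaw(deg)"""
    P=ray(cal,cnt.reshape(-1,2),z)[:,:2].astype(np.float32)
    b=cv2.boxPoints(cv2.minAreaRect(P)); e=[b[1]-b[0],b[2]-b[1]]; e.sort(key=lambda v:-np.linalg.norm(v))
    return b.mean(0),np.linalg.norm(e[0]),np.linalg.norm(e[1]),np.degrees(np.arctan2(e[0][1],e[0][0]))%180
E
python3 - <<'E'
from plant import robot
from h import *
cal=robot.get_calibration("top"); im=cv2.imread("pics/top0.png"); g=cv2.cvtColor(im,cv2.COLOR_BGR2GRAY)
S=4
def crop(u,v,r):
    return cv2.resize(g[v-r:v+r,u-r:u+r],None,fx=S,fy=S,interpolation=cv2.INTER_CUBIC)
for n,u,v,r,z,t in(("neck",315,150,24,.1,170),("foot",411,191,45,.046,150),("round",327,227,24,.1,170),):
    c=crop(u,v,r)
    for inv in (0,1):
        m=((c<t) if inv else (c>t)).astype(np.uint8)
        cs,hi=cv2.findContours(m,cv2.RETR_CCOMP,cv2.CHAIN_APPROX_NONE)
        for k in cs:
            if cv2.contourArea(k)<600: continue
            k2=(k.reshape(-1,2)+.5)/S-.5+[u-r,v-r]
            print(n,inv,k2.mean(0).round(1),[np.round(x,4) for x in rect(cal,k2,z)])
a=cv2.resize(im[126:174,291:339],(400,400),interpolation=cv2.INTER_CUBIC)
b=cv2.resize(im[146:236,366:456],(400,400),interpolation=cv2.INTER_CUBIC)
cv2.imwrite("pics/c.png",np.hstack([a,b]))
E
```

```text
neck 0 [314.6 145.8] [array([0.6543, 0.0008], dtype=float32), np.float32(0.0507), np.float32(0.0238), np.float32(11.1723)]
neck 1 [314.5 149.5] [array([0.6449, 0.0013], dtype=float32), np.float32(0.1228), np.float32(0.1216), np.float32(179.7936)]
neck 1 [314.6 145.8] [array([0.6543, 0.0007], dtype=float32), np.float32(0.0518), np.float32(0.0258), np.float32(9.3586)]
foot 0 [414.  189.5] [array([ 0.548 , -0.2606], dtype=float32), np.float32(0.1228), np.float32(0.0829), np.float32(160.877)]
foot 0 [414.1 189.6] [array([ 0.5476, -0.2607], dtype=float32), np.float32(0.0835), np.float32(0.0483), np.float32(160.9358)]
foot 1 [414.1 189.6] [array([ 0.5475, -0.2608], dtype=float32), np.float32(0.0821), np.float32(0.0468), np.float32(160.8438)]
foot 1 [410.5 190.5] [array([ 0.5463, -0.2524], dtype=float32), np.float32(0.2416), np.float32(0.2386), np.float32(89.8053)]
foot 1 [414.  189.5] [array([ 0.5481, -0.2606], dtype=float32), np.float32(0.1242), np.float32(0.0842), np.float32(160.8741)]
round 0 [327.3 226.9] [array([ 0.4491, -0.0306], dtype=float32), np.float32(0.0359), np.float32(0.0342), np.float32(179.7216)]
round 1 [326.5 226.5] [array([ 0.4504, -0.0288], dtype=float32), np.float32(0.1194), np.float32(0.1185), np.float32(89.8403)]
round 1 [327.3 227. ] [array([ 0.4491, -0.0306], dtype=float32), np.float32(0.0372), np.float32(0.0355), np.float32(179.852)]
```

View pics/c.png

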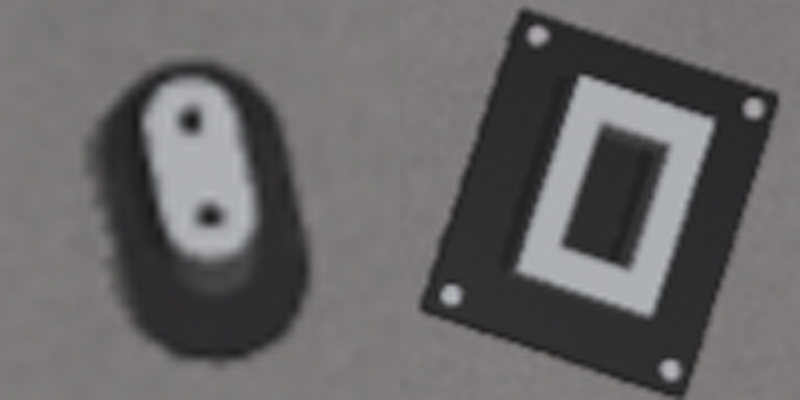

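Slotted foot: slot centre (0.548, -0.261), yaw -19.1°. The rect sizes match: 124×83 block, and 83×47 at the slot mouth edge. Neck: (0.654, 0.001), yaw about 10.7°. Now I'll hover over the neck and check with the wrist camera.

```bash
python3 - <<'E'
from plant import robot
from h import *
o=robot.observe();print(o["time"],o["tcp_rot"])
for y in(10.7,-169.3): print(y,robot.ik([.654,.001,.25],[180,0,y]),robot.ik([.548,-.2606,.25],[180,0,y-29.8]))
y=min((10.7,-169.3),key=lambda y:abs(robot.ik([.654,.001,.25],[180,0,y])[5]))
robot.move_pose([.654,.001,.25],[180,0,y])
cal=robot.get_calibration("wrist"); im=robot.grab_frame("wrist")
print(robot.observe()["time"],robot.observe()["tool_pos"],y)
# predicted top outline centre and long axis ends
c=np.array([.654,.001,.1]);a=np.radians(10.7);d=np.array([np.cos(a),np.sin(a),0])*.028
print(proj(cal,[c,c+d,c-d]).round(1)); np.save("wcal.npy",cal,allow_pickle=True)
cv2.imwrite("pics/w1.png",im)
g=cv2.cvtColor(im,cv2.COLOR_BGR2GRAY)
for k in cv2.findContours((g>160).astype(np.uint8),cv2.RETR_EXTERNAL,cv2.CHAIN_APPROX_NONE)[0]:
    if cv2.contourArea(k)>500: print(k.reshape(-1,2).mean(0),rect(cal,k,.1))
E
```

```text
0.1 [-1.79934232e+02 -1.44585285e-02  1.67197540e+01]
10.7 [-11.34206005  15.249797    10.30393039  85.05413339   0.
 157.95793995] [-37.76533174   6.91076946   0.98762301  84.07685354   0.
 161.33466826]
-169.3 [-11.34206005  15.249797    10.30393039  85.05413339   0.
 -22.04206005] [-37.76533174   6.91076946   0.98762301  84.07685354   0.
 -18.66533174]
2.8083 [6.54021308e-01 1.65275984e-04 2.50061445e-01] -169.3
[[326.7 205.6]
 [326.8 238.7]
 [326.6 170.1]]
[327.26896552 198.11724138] (array([0.64787716, 0.00079223], dtype=float32), np.float32(0.042577818), np.float32(0.027700776), np.float32(11.6846895))
[596.61842105 144.28947368] (array([0.56777185, 0.18379638], dtype=float32), np.float32(0.05309873), np.float32(0.047454264), np.float32(70.38461))
[46.91875  48.459375] (array([ 0.57168794, -0.20570303], dtype=float32), np.float32(0.06913), np.float32(0.043297704), np.float32(160.89484))
```

View pics/w1.png

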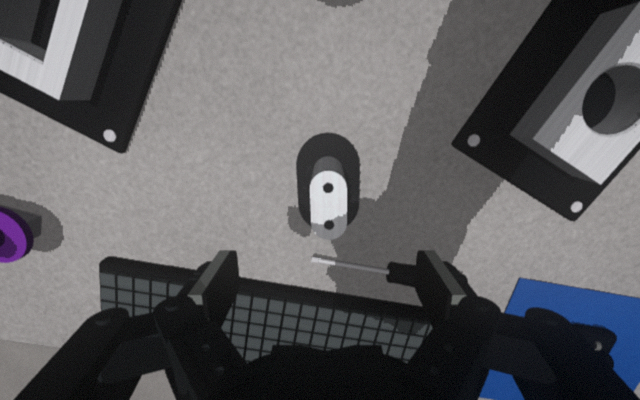

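The wrist view shows the neck top in rows 170–238, column 327–328. The prediction was 170–239 at column 326.7, so they agree. The finger lane is clear, so I'll grasp and carry it to hover over the slot.

```bash
python3 - <<'E'
from plant import robot
from h import *
def st(s):
    o=robot.observe();print(s,round(o["time"],2),o["tool_pos"].round(4) if hasattr(o["tool_pos"],'round') else o["tool_pos"],np.round(o["ft_force"],1),o["gripper_width"])
print(robot.line_to([.654,.001,.126],vel=.12,guard=12)); st("down")
robot.set_gripper(0.0); st("grip")
robot.line_to([.654,.001,.25],vel=.12); st("lift")
robot.move_pose([.548,-.2606,.25],[180,0,-199.1]); st("over")
robot.line_to([.548,-.2606,.19],vel=.1); robot.pause(.3); st("hover")
cv2.imwrite("pics/w2.png",robot.grab_frame("wrist")); np.save("wcal.npy",robot.get_calibration("wrist"),allow_pickle=True)
cv2.imwrite("pics/s2.png",robot.grab_frame("side")); st("")
E
python3 - <<'E'
import cv2,numpy as np
a=cv2.imread("pics/w2.png");s=cv2.imread("pics/s2.png")[80:240,230:486]
a=cv2.resize(a,(480,300));s=cv2.resize(s,(480,300));cv2.imwrite("pics/b2.png",np.vstack([a,s]))
E
```

```text
False
down 3.99 [0.6546 0.0009 0.1271] [-0.2  0.4 -0.4] 0.08527052266825377
grip 4.56 [0.6542 0.001  0.1264] [-0.1  0.4  2.3] 0.02791993137485695
lift 5.74 [0.6536 0.0011 0.2488] [ 0.5 -0.3 -3.5] 0.027486278662919406
over 6.83 [ 0.5485 -0.2596  0.2499] [-0.2  1.  -2.3] 0.027129117172456755
hover 7.88 [ 0.5482 -0.2608  0.1906] [ 0.3 -0.6 -2.8] 0.027254112574123364
 7.98 [ 0.5481 -0.2607  0.1903] [-0.8  0.3 -2.9] 0.0271372492334903
```

View pics/b2.png

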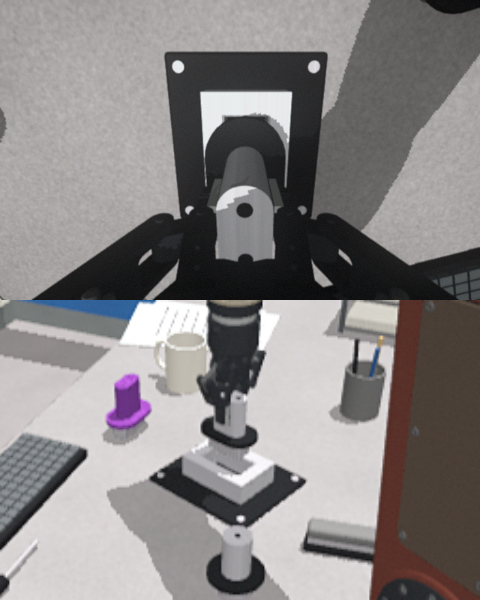

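The neck is held level (width 27 mm, weight 3 N). In the wrist view the block is centred at column 246 and the neck at 245, and their edges are parallel. Now I'll lower it with a guard.

```bash
python3 - <<'E'
from plant import robot
from h import *
def st(s):
    o=robot.observe();print(s,round(o["time"],2),np.round(o["tool_pos"],4),np.round(o["ft_force"],1),round(o["gripper_width"],4))
P=[.548,-.2606]
g=robot.line_to(P+[.152],vel=.04,guard=10); st(g)
if not g:
    g=robot.line_to(P+[.1405],vel=.03,guard=10); st(g)
robot.pause(.2); st("")
cv2.imwrite("pics/s3.png",cv2.resize(robot.grab_frame("side")[80:240,230:486],(768,480)))
E
```

```text
False 9.08 [ 0.5482 -0.2607  0.1524] [ 0.1  0.2 -2.7] 0.0272
True 9.46 [ 0.5483 -0.2606  0.1422] [-0.7  1.6  5. ] 0.0272
 9.66 [ 0.5483 -0.2606  0.1422] [0.2 0.2 5.3] 0.0275
```

View pics/s3.png

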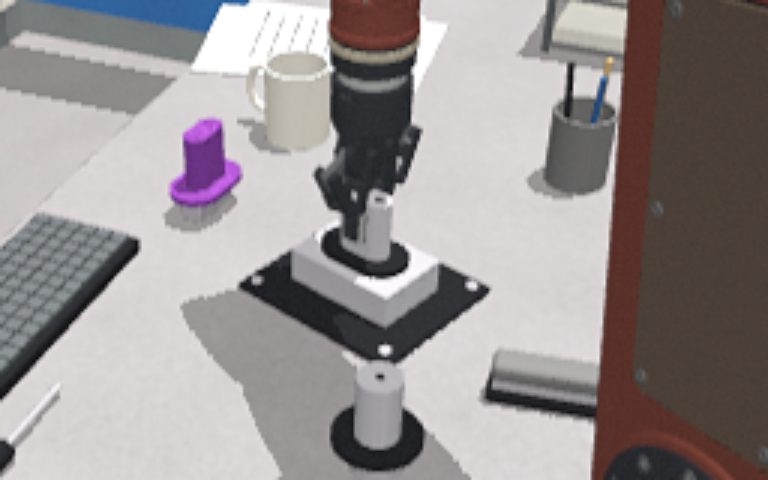

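Contact came at TCP z 0.1422, against 0.1424 expected for the collar seated. The side view shows the collar on the block. I'll release, retreat and check.

```bash
python3 - <<'E'
from plant import robot
from h import *
robot.set_gripper(.085); robot.pause(.2)
robot.line_to([.548,-.2606,.27],vel=.12)
robot.move_pose([.173,-.575,.304],[180,0,-163.3]); robot.pause(.3)
o=robot.observe();print(o["time"],np.round(o["ft_force"],1),o["gripper_width"])
im=robot.grab_frame("top");cal=robot.get_calibration("top");g=cv2.cvtColor(im,cv2.COLOR_BGR2GRAY);S=4
for n,u,v,r,z in(("neck",414,188,20,.116),("round",327,227,24,.1)):
    c=cv2.resize(g[v-r:v+r,u-r:u+r],None,fx=S,fy=S,interpolation=cv2.INTER_CUBIC)
    for k in cv2.findContours((c>150).astype(np.uint8),cv2.RETR_EXTERNAL,cv2.CHAIN_APPROX_NONE)[0]:
        if cv2.contourArea(k)>600: print(n,[np.round(x,4) for x in rect(cal,(k.reshape(-1,2)+.5)/S-.5+[u-r,v-r],z)])
s=robot.grab_frame("side")[80:240,230:486]
cv2.imwrite("pics/e.png",np.hstack([cv2.resize(im[146:236,366:456],(400,400)),cv2.resize(s[:,:160],(400,400))]))
E
```

```text
13.8167 [-0.4  0.4 -0.2] 0.08471139678858669
neck [array([ 0.5484, -0.2613], dtype=float32), np.float32(0.0537), np.float32(0.0263), np.float32(161.7743)]
neck [array([ 0.5404, -0.245 ], dtype=float32), np.float32(0.1148), np.float32(0.0776), np.float32(161.1421)]
round [array([ 0.4494, -0.0303], dtype=float32), np.float32(0.0378), np.float32(0.0361), np.float32(179.8506)]
```

View pics/e.png

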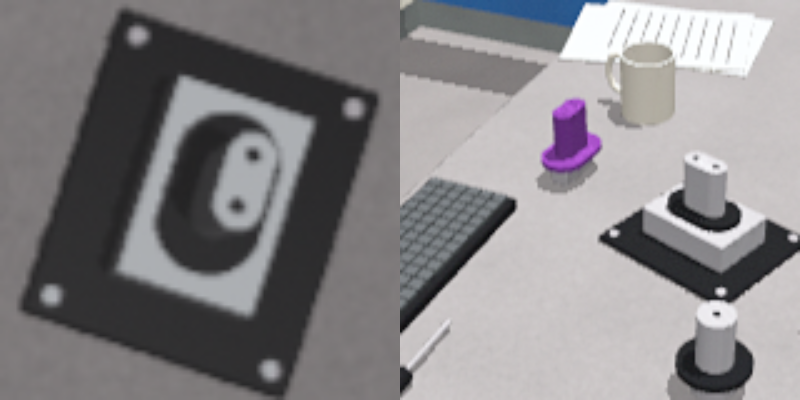

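The neck stands upright in the slot, collar down. The top view puts it within 1 mm and 1° of the slot, and the round neck hasn't moved. Handing in.

```bash
python3 -c "
from plant import robot
robot.job_done()"
```

```text
the job is handed in; nothing more can be done
```

The flat-sided neck is in the slotted foot with its collar down on the block, and I've handed the job in at about 14 s of the 35 s allowed. I gripped it across its flats, turned it about 30°, lowered it with a force guard until the collar touched, then let go and moved the arm clear.

- **Seating:** the guard stopped the arm at TCP height 142.2 mm; I expected 142.4 mm with the collar seated.
- **Position in the slot:** in the last top view, the neck was within about 1 mm and 1° of the slot as I measured it at the start. In the side view it stands upright.
- **Round neck:** it measured less than 1 mm from where it began and is still standing.
- **Arm:** the gripper is open, clear of everything, and the tool force is near zero.

No checks failed. The first automatic wrist-camera outline of the neck was about 6 mm off because part of its top was in shadow. The picture itself matched the predicted position, so I kept the top-camera measurement.

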